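Check a carrier frame for square by its two diagonals

ROBOT

A 6-joint arm with a two-finger parallel gripper is mounted at the origin on the work surface. World frame = base frame: x ahead of the robot, y to its left, z up, the work surface at z = 0. Lengths are in m, angles in rad, forces in N, time in s.
With the tool pointing down it reaches from about 0.35 to 0.725 m from the base axis. Payload 4.3 kg.
Tool frame: the origin (TCP) lies on the mounting face of the last link; the fingertips stand 173 mm ahead of it and the grasp point (between the pads) lies 155 mm ahead of it; z points along the fingers, y is the line along which they close (so a half turn about z gives the same grasp; the last joint's range is limited). The gripper opens to 85 mm and grips with 20 to 120 N. Pads are 22 mm wide; open, the fingers measure 114 mm over their backs; the gripper's body (76 mm by 85 mm) begins 54 mm behind the grasp point. The pads swing forward as they close: fully open they stand 13 mm farther back than shut.
Start: joints at [1.092, 0.377, 0.081, 1.274, 0, 1.46], TCP at [0.207, 0.536, 0.405] pointing down, gripper open.
Joint ranges: [-2.72, 2.72], [-0.84, 1.66], [-1.02, 1.22], [-1.77, 2.12], [-1.37, 1.28], [-3.14, 3.14]. Speed limits (rad/s): [2.57, 2.57, 3.14, 3.14, 3.14, 3.14].

INTERFACE

Orientations are given as a unit quaternion [w, x, y, z].
In Python, from bench import telemetry, imaging, workorder gives the robot as it stands. The module is installed in compiled form; this text tells all that it offers.
- The arm moves only by the tool carry_out, never from a script. Its arguments are lists of equal length, an entry for each row: "gripper": the opening, from 0 (shut) to 1 (fully open); "xyz": the shift along the tool's x, y, z as a fraction of full scale, a list of three; "turn": the turn about the tool's z as a fraction of full scale. In form: {"gripper": [gripper, ...], "xyz": [[x, y, z], ...], "turn": [turn, ...]}. A call has 1 to 20 rows; each row shifts and turns the commanded pose from where the row before left it, along the tool's axes as they then stand; what a row does not reach is not made up. Full scale, the value 1, is 0.2 m for a shift and 180 degrees for a turn. A row lasts 1/10 s, in which the tool goes at most 50 mm and 8.59 degrees, less where a joint would pass 70% of its speed; a pose out of reach is approached as far as the arm can. A call with a number of a shift or a turn outside -1 to 1 is refused whole. A call with a gripper value outside its range is refused whole. The fingers move at their own pace and stop on an object; "squeeze" is the grip in N (left out, the last holds). Time passes only in rows, so rows that do not move let the fingers close. It gives the time, the measured TCP pose, the force, the opening and the grip force at its end, in the units of the state.
- telemetry.observe(): the state, without advancing time (a new reading comes with each control period).
- imaging.snapshot(name): name is "side" or "top"; returns a dict with "frame" (400x640x3 uint8, red, green, blue), "camera_matrix" (3x3 intrinsics, pixels), "R" (3x3) and "t" (3): a world point X has camera coordinates R X + t. Camera axes: x right, y down, z forward; pixel columns grow to the right and rows downward; lengths in m; the calibration is good to about 2 mm. A picture is of the moment at which its call begins. There is no depth.
- workorder.hand_in(): hands the job in; it is judged then, once.
The state is a dict: "time_s": time; "joint_positions": joint angles; "joint_vel": joint speeds; "joint_efforts": joint torques, N m; "tool_pos": TCP position; "eef_rot": TCP orientation; "contact_force": force on the tool from outside, world axes, zero at the start; "wrist_torque": the same for the moment, N m; "gripper_width": opening from 0.0 (shut) to 1.0 (fully open); "grasp_force": force on a finger pad.
Only numpy, scipy, OpenCV 4.12 (cv2) and the standard library are available. Lean on these libraries where they do the work, as an engineer would, in place of code of your own. Each camera call takes 0.05 s, during which the arm holds its last target. There are 200 camera calls.

TASK

Check the aluminium frame for square with the slide rule: lay it flat inside the frame with its heel home in the red-dotted corner at the near rail (the rail with the screwed feet), open it until the nose presses into the opposite red-dotted corner and hold it there a moment, then do the same across the blue dots, and compare the two readings. Leave the rule lying in the longer diagonal, heel home and nose still touching its corner, and let go. Go gently, never force the rule against the frame, and leave the other things where they are.

Things in the scene. Friction and masses are not known exactly. Their poses are not given: they have to be found in the camera images.
- frame: Frame of aluminium bar fixed to the bench; bars 15 mm wide, 18 mm high; opening nominally 180 (x) by 160 mm (y). Origin on the bench at the nominal centre of the opening, z up. The near rail (-y, with two feet) is true; the far rail (+y) may have slipped up to 8 mm either way along x with the sides following, how far is not told. It holds firm, but over 25 N from a rule end would spring it.
- red_near (a point): Inside corner of the frame at its near rail, red diagonal, on the bench: frame x = -90, y = -80 mm, always exact. The other red corner is at nominally x = +90, y = +80. Red dots 12 mm across on the bars' top mark both, 7.5 mm outside the corner in x and y. In a square frame the rule, its heel and nose in the corners, reads 36.7 mm in either diagonal.
- blue_near (a point): Inside corner of the frame at its near rail, blue diagonal, on the bench: frame x = +90, y = -80 mm, always exact. The other blue corner is at nominally x = -90, y = +80. Blue dots mark both.
- rule: Loose slide rule for inside lengths, about 0.5 kg: yellow channel 156 long, 24 wide, 16 mm high, round steel heel at -x, steel tongue sliding out at +x. Origin under the middle of the closed rule (heel centre at x = -95 mm), x from heel to nose, z up. The tongue slides with about 1.2 N, less than drags the channel on the bench. The whole rule can be carried level by the tab.
- tongue (a joint): Reading of the rule: how far the tongue is out, m, 0 (closed) to 0.055. Distance between the centres of heel and nose = 0.190 m + reading.
- tab (a point): Centre of the grip on the tongue: black upright tab with orange band, moving with the tongue; 30 mm along the rule, 12 mm thick across it, from 17 to 61 mm above the rule's underside. This point is 46 mm above the underside at rule x = -25 mm + reading; axes as the rule's. Gripped across its thickness with fingertips 22 mm or more above the bench, they clear channel and frame.
- heel: Round steel heel of the rule, 10 mm diameter, 15 mm high, upright, polished so that it slips easily along the bars (friction 0.2); origin under its centre.
- heel_centre (a point): Centre of the heel, 8 mm above the rule's underside.
- nose: Round steel nose on the tongue's outer end, 10 mm diameter, 15 mm high, upright, polished so that it slips easily along the bars (friction 0.2); origin under its centre.
- nose_centre (a point): Centre of the nose, 8 mm above the rule's underside.
- collar: steel collar ring, 22 mm across, 12 mm high, lying inside the frame near the middle of its near rail; origin under its centre. Leave alone.
- sleeve: turned steel sleeve, 34 mm across, 46 mm high, standing on the bench. Leave alone.
- deburrer: blue deburring tool, about 150 mm long, 18 mm thick, lying on the bench. Leave alone.
- oil: white oil bottle with red cap, 56 mm across, 130 mm high. Leave alone.
- wrench: steel wrench lying on the bench. Leave alone.
- cup0: steel cup, 56 mm across, 55 mm high, in the yellow tray at the right. Leave alone.
- cup1: second such steel cup. Leave alone.
- cup2: third such steel cup. Leave alone.
Not all that is in view belongs to the job. Several things have the shape of the rule; the one meant has the colours described above.

How it is judged:
By the outcome, as a careful person would: the job done as asked, in the order asked, and still so for the second after the job is handed in, with the robot touching nothing.
It also fails if it takes over 72 s, if anything falls off the work surface, if the arm or the gripper's body presses on something with over 40 N, if the wrist force passes 120 N, or if a joint passes its speed limit or range.

## Working session

There is one attempt and no reset: what is moved stays moved. The work goes in short steps, Python scripts to look and compute and a tool call to move; the robot and the scene stay as the last step left them, time stands still between calls to the robot, and variables do not carry over. Pictures are saved under pics/ and viewed, at most 10 in all, crops included, and the job is handed in when it is done.

Besides the shell and the picture viewer there is one more tool, called after "Request:" as name(argument=value, ...), one argument or row to a line, values as JSON. carry_out: Moves the arm, as the interface text tells. Its arguments: {"type":"object","properties":{"gripper":{"type":"array"},"xyz":{"type":"array"},"turn":{"type":"array"},"squeeze":{"type":"number"}},"required":["gripper","xyz","turn"]}

```bash
mkdir -p pics; python3 - <<'E'
from bench import telemetry, imaging
import cv2,pickle
print(telemetry.observe())
for n in("top","side"):
    s=imaging.snapshot(n); pickle.dump(s,open(n+"0.pkl","wb")); cv2.imwrite(f"pics/{n}0.png",s["frame"][:,:,::-1])
    print(s["camera_matrix"],s["R"],s["t"])
E
```

```text
{'time_s': 0.0, 'joint_positions': array([1.09170707e+00, 3.78063986e-01, 7.96149452e-02, 1.27436168e+00,
       4.78524589e-05, 1.46051674e+00]), 'joint_vel': array([-1.18596772e-03,  2.43967602e-04, -1.04847708e-03,  5.38520711e-05,
       -2.47362023e-04, -7.44212569e-04]), 'joint_efforts': array([-2.95573682e-04, -4.63603270e+01,  2.69875878e+01,  2.08916474e-02,
       -1.87284022e-04,  2.06930324e-06]), 'tool_pos': array([0.20713008, 0.53607895, 0.40375572]), 'eef_rot': array([-3.15423012e-04,  1.83361421e-01,  9.83045052e-01, -9.56831487e-04]), 'contact_force': array([0.47032176, 0.14506041, 0.61797537]), 'wrist_torque': array([-0.00395633,  0.02344903,  0.00175966]), 'grasp_force': 0.0, 'gripper_width': 1.0008203927023531}
[[480.35481173   0.         320.13736158]
 [  0.         480.35481173 202.17366315]
 [  0.           0.           1.        ]] [[ 5.02291010e-02 -9.98737606e-01  4.80437532e-04]
 [-9.73746748e-01 -4.90791728e-02 -2.22280239e-01]
 [ 2.22023214e-01  1.06971121e-02 -9.74982700e-01]] [-0.04924402  0.58228342  1.42581121]
[[434.63829717   0.         323.75169976]
 [  0.         434.63829717 202.19245063]
 [  0.           0.           1.        ]] [[ 0.95720022 -0.28924926  0.01012971]
 [-0.2171765  -0.74094772 -0.63547687]
 [ 0.1913168   0.60607866 -0.77205346]] [-0.53741657  0.15744292  1.15861045]
```

View pics/top0.png

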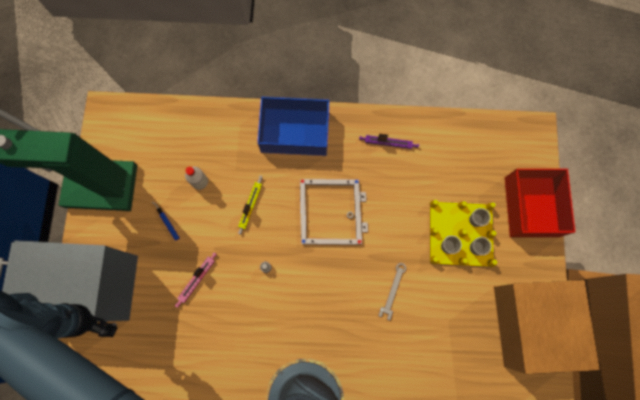

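View pics/side0.png

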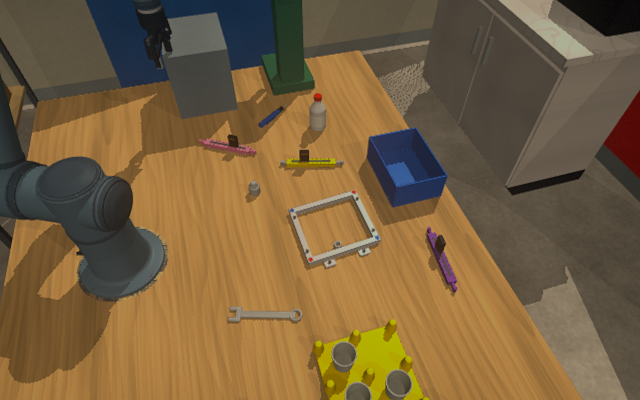

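```bash
cat > h.py <<'E'
import numpy as np,cv2,pickle
def ray(s,uv):
    d=np.linalg.inv(s["camera_matrix"])@np.array([uv[0],uv[1],1.]); R=np.array(s["R"]); return -R.T@s["t"],R.T@d
def cast(s,uv,z):
    c,d=ray(s,uv); return c+d*(z-c[2])/d[2]
def proj(s,X):
    p=s["camera_matrix"]@(s["R"]@np.asarray(X,float)+s["t"]); return p[:2]/p[2]
def tri(s1,a,s2,b):
    (c1,d1),(c2,d2)=ray(s1,a),ray(s2,b); k=np.linalg.lstsq(np.c_[d1,-d2],c2-c1,rcond=None)[0]
    p,q=c1+k[0]*d1,c2+k[1]*d2; return (p+q)/2,np.linalg.norm(p-q)
def blobs(s,lo,hi,box,amin=2):
    x0,y0,x1,y1=box; im=cv2.cvtColor(s["frame"][y0:y1,x0:x1],cv2.COLOR_RGB2HSV)
    m=cv2.inRange(im,np.array(lo),np.array(hi)); n,l,st,c=cv2.connectedComponentsWithStats(m)
    out=[]
    for i in range(1,n):
        if st[i,4]>=amin:
            w=(l==i)*im[:,:,1].astype(float); ys,xs=np.mgrid[y0:y1,x0:x1]
            out.append((round((w*xs).sum()/w.sum(),2),round((w*ys).sum()/w.sum(),2),int(st[i,4])))
    return out
E
python3 - <<'E'
from h import *
t=pickle.load(open("top0.pkl","rb"));s=pickle.load(open("side0.pkl","rb"))
B={"top":(t,(295,172,375,252)),"side":(s,(280,180,390,272))}
for n,(im,b) in B.items():
    for c,lo,hi in(("red",(0,90,60),(9,255,255)),("red2",(170,90,60),(180,255,255)),("blue",(100,60,40),(135,255,255))):
        print(n,c,[(a,cast(im,a[:2],.018).round(4)[:2]) for a in blobs(im,lo,hi,b)])
a=cv2.resize(t["frame"][170:250,225:385],(800,400),interpolation=cv2.INTER_CUBIC)
b=cv2.resize(s["frame"][145:190,270:360],(400,200),interpolation=cv2.INTER_CUBIC)
c=cv2.resize(s["frame"][185:275,280:390],(400,200*400//244),interpolation=cv2.INTER_CUBIC)[:200]
cv2.imwrite("pics/c0.png",np.vstack([a,np.hstack([b,cv2.resize(c,(400,200))])])[:,:,::-1])
E
```

```text
top red [((np.float64(302.21), np.float64(180.85), 11), array([0.6627, 0.0422])), ((np.float64(359.01), np.float64(241.42), 19), array([ 0.4745, -0.148 ]))]
top red2 []
top blue [((np.float64(356.01), np.float64(181.24), 4), array([ 0.6701, -0.1319])), ((np.float64(303.44), np.float64(240.54), 4), array([0.4685, 0.0269]))]
side red [((np.float64(353.42), np.float64(191.68), 10), array([0.6672, 0.0439])), ((np.float64(310.27), np.float64(259.08), 16), array([ 0.4798, -0.1463]))]
side red2 []
side blue [((np.float64(385.86), np.float64(186.93), 121), array([0.7675, 0.0343])), ((np.float64(291.34), np.float64(209.95), 9), array([0.4723, 0.0285])), ((np.float64(376.77), np.float64(237.11), 12), array([ 0.6742, -0.1301]))]
```

View pics/c0.png

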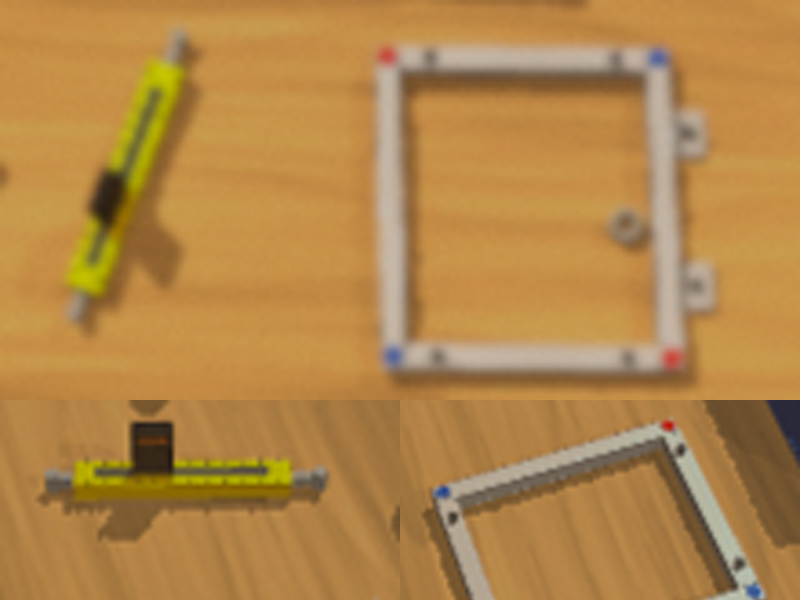

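The top crop shows three rule-shaped things: yellow (251,206), pink (197,280) and purple (390,142). The yellow one with the black tab and orange band fits. Its heel end is at about (240,232) because the tab is nearer there, and its nose is at about (261,179). The frame's red dots are at (302,181) and (359,241), and the blue dots at (303,240) and (356,181). The collar is at about (350,215).

```bash
cat >> h.py <<'E'
def rule(s,box):
    "yellow channel: centre, world direction angle and length on the top plane z=.016"
    x0,y0,x1,y1=box; m=cv2.inRange(cv2.cvtColor(s["frame"][y0:y1,x0:x1],cv2.COLOR_RGB2HSV),np.array((24,170,90)),np.array((36,255,255)))
    ys,xs=np.nonzero(m); P=np.array([cast(s,(x+x0,y+y0),.012)[:2] for x,y in zip(xs,ys)],np.float32)
    (c,wh,a)=cv2.minAreaRect(P); b=cv2.boxPoints((c,wh,a)); e=b[1]-b[0] if np.linalg.norm(b[1]-b[0])>np.linalg.norm(b[2]-b[1]) else b[2]-b[1]
    return np.round(c,4),np.degrees(np.arctan2(e[1],e[0])).round(1),np.round(wh,4)
E
python3 - <<'E'
from h import *
t=pickle.load(open("top0.pkl","rb"));s=pickle.load(open("side0.pkl","rb"))
print(rule(t,(230,170,275,240)),rule(s,(270,145,360,190)))
def dark(im,box):
    x0,y0,x1,y1=box;g=im["frame"][y0:y1,x0:x1].max(2);m=(g<60).astype(np.uint8)
    n,l,st,c=cv2.connectedComponentsWithStats(m);i=1+st[1:,4].argmax();return c[i]+[x0,y0],st[i]
print(dark(t,(238,198,256,218)),dark(s,(292,148,318,165)))
print([ (n,cast(t,p,.008)) for n,p in(("heel",(240.6,231.6)),("nose",(260.6,179)))])
print([ (n,cast(s,p,.008)) for n,p in(("heel",(270+55/4.44,145+82/4.44)),("nose",(270+318/4.44,145+79/4.44)))])
print(tri(t,dark(t,(238,198,256,218))[0],s,dark(s,(292,148,318,165))[0]))
E
```

```text
(array([0.5768, 0.2065]), np.float32(-15.8), array([0.0269, 0.1584])) (array([0.5805, 0.2089]), np.float32(-14.1), array([0.0247, 0.1565]))
(array([246.24, 209.24]), array([ 6,  8,  5,  8, 25], dtype=int32)) (array([303.85714286, 155.48051948]), array([ 8,  2,  9, 11, 77], dtype=int32))
[('heel', array([0.48844204, 0.22873913, 0.008     ])), ('nose', array([0.6648118, 0.1786646, 0.008    ]))]
[('heel', array([0.49251575, 0.22777102, 0.008     ])), ('nose', array([0.67476972, 0.17781837, 0.008     ]))]
(array([0.55760204, 0.21158406, 0.03991445]), np.float64(0.004405655480703684))
```

Request:
carry_out(
  gripper=[1, 1, 1, 1, 1, 1, 1, 1, 1, 1, 1, 1, 1, 1, 1, 1, 1, 1, 1],
  xyz=[
    [0, 0, 0],
    [-0.15, -0.0785, 0],
    [-0.15, -0.0785, 0],
    [-0.15, -0.0785, 0],
    [-0.15, -0.0785, 0],
    [-0.15, -0.0785, 0],
    [-0.15, -0.0785, 0],
    [-0.15, -0.0785, 0],
    [-0.15, -0.0785, 0],
    [-0.15, -0.0785, 0],
    [-0.15, -0.0785, 0],
    [-0.15, -0.0785, 0],
    [-0.15, -0.0785, 0],
    [-0.15, -0.0785, 0],
    [0, 0, 0.15],
    [0, 0, 0.15],
    [0, 0, 0.15],
    [0, 0, 0],
    [0, 0, 0],
  ],
  turn=[-0.033, 0, 0, 0, 0, 0, 0, 0, 0, 0, 0, 0, 0, 0, 0, 0, 0, 0, 0],
)

```text
time_s: 2.0
tool_pos: [0.5298, 0.2371, 0.3145]
eef_rot: [-0.001, 0.132, 0.991, -0.0]
contact_force: [0.3, -0.1, 0.5]
gripper_width: 1.002
grasp_force: 0.0
```

Request:
carry_out(
  gripper=[1, 1, 1, 1, 1, 1, 1, 0.6, 0.4, 0.3, 0.2, 0.1, 0, 0, 0, 0],
  xyz=[
    [-0.156, -0.08, 0],
    [0, 0, 0.14],
    [0, 0, 0.14],
    [0, 0, 0.14],
    [0, 0, 0.14],
    [0, 0, 0],
    [0, 0, 0],
    [0, 0, 0],
    [0, 0, 0],
    [0, 0, 0],
    [0, 0, 0],
    [0, 0, 0],
    [0, 0, 0],
    [0, 0, 0],
    [0, 0, 0],
    [0, 0, 0],
  ],
  turn=[0, 0, 0, 0, 0, 0, 0, 0, 0, 0, 0, 0, 0, 0, 0, 0],
  squeeze=40,
)

```text
time_s: 3.6
tool_pos: [0.5562, 0.2137, 0.2031]
eef_rot: [0.0, 0.132, 0.991, 0.0]
contact_force: [-1.2, 1.0, 4.8]
gripper_width: 0.129
grasp_force: 42.5
```

```bash
python3 - <<'E'
from bench import imaging,telemetry
from h import *
t=imaging.snapshot("top");s=imaging.snapshot("side")
o=telemetry.observe();print(o["tool_pos"],o["gripper_width"],o["grasp_force"],o["contact_force"])
try: print(rule(t,(230,170,275,240)))
except Exception as e: print(e)
print(rule(s,(270,145,360,190)))
a=cv2.resize(t["frame"][150:260,200:360],(640,440));b=cv2.resize(s["frame"][125:195,240:360],(240*640//240,373))[:160+0*1]
b=cv2.resize(s["frame"][130:190,250:380],(640,150*2))[:300]
cv2.imwrite("pics/g1.png",cv2.resize(np.vstack([a,b]),None,fx=.8,fy=.8)[:,:,::-1])
E
```

```text
[0.55621186 0.21366733 0.20305756] 0.1348429724016435 42.53959000110626 [-0.74417551  0.32734858  6.06273937]
(array([0.5772, 0.2064]), np.float32(-15.5), array([0.0276, 0.1573]))
(array([0.5796, 0.2053]), np.float32(-14.1), array([0.0323, 0.1565]))
```

View pics/g1.png

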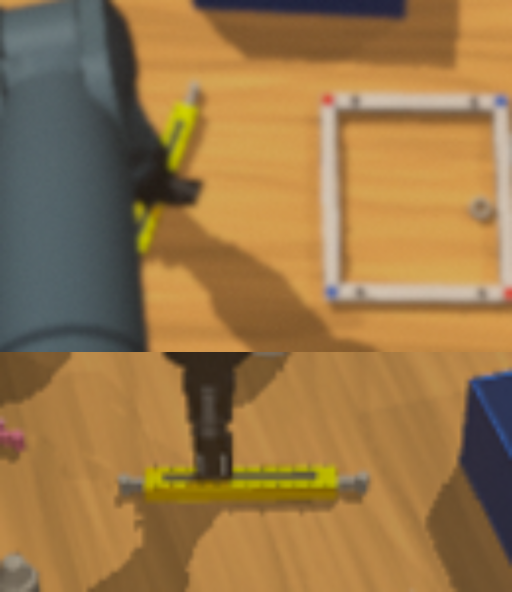

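The tab is gripped at 11 mm width, with the rule still at about −15° and the heel at the left end of the side view. Lifting and carrying it over the frame.

Request:
carry_out(
  gripper=[0, 0, 0, 0, 0, 0, 0, 0, 0, 0, 0, 0, 0, 0, 0, 0, 0, 0, 0, 0],
  xyz=[
    [0, 0, 0],
    [0, 0, -0.075],
    [0, 0, -0.075],
    [0, 0, -0.075],
    [0, 0, -0.075],
    [-0.01, -0.05, 0],
    [-0.02, -0.1, 0],
    [-0.02, -0.1, 0],
    [-0.02, -0.1, 0],
    [-0.025, -0.1, 0],
    [-0.025, -0.1, 0],
    [-0.025, -0.1, 0],
    [-0.025, -0.1, 0],
    [-0.025, -0.1, 0],
    [-0.025, -0.1, 0],
    [-0.025, -0.1, 0],
    [-0.025, -0.1, 0],
    [-0.025, -0.1, 0],
    [-0.025, -0.1, 0],
    [-0.0215, -0.073, 0],
  ],
  turn=[0, 0, 0, 0, 0, 0, 0, 0, 0, 0, 0, 0, 0, 0, 0, 0, 0, 0, 0, 0],
  squeeze=60,
)

```text
time_s: 5.7
tool_pos: [0.5461, -0.0805, 0.2607]
eef_rot: [-0.002, 0.133, 0.991, -0.0]
contact_force: [0.7, -0.4, -4.8]
gripper_width: 0.13
grasp_force: 60.0
```

Request:
carry_out(
  gripper=[0, 0, 0, 0, 0, 0, 0, 0, 0, 0, 0, 0],
  xyz=[
    [0, 0, 0],
    [0, 0, 0],
    [0, 0, 0],
    [0, 0, 0],
    [0, 0, 0],
    [0, 0, 0],
    [0, 0, 0],
    [0, 0, 0],
    [0, 0, 0],
    [0, 0, 0],
    [0, 0, 0],
    [0, 0, 0],
  ],
  turn=[-0.018, -0.035, -0.035, -0.035, -0.035, -0.035, -0.035, -0.035, -0.035, -0.035, 0, 0],
)

```text
time_s: 6.9
tool_pos: [0.5469, -0.0791, 0.2618]
eef_rot: [-0.001, -0.38, 0.925, 0.0]
contact_force: [-0.2, -0.5, -4.8]
gripper_width: 0.132
grasp_force: 60.0
```

```bash
python3 - <<'E'
from bench import imaging,telemetry
from h import *
t=imaging.snapshot("top");s=imaging.snapshot("side")
pickle.dump((t,s),open("r1.pkl","wb"))
o=telemetry.observe();print(o["tool_pos"],o["eef_rot"],o["gripper_width"],o["contact_force"],o["joint_positions"])
a=cv2.resize(t["frame"][160:260,260:400],(560,400),interpolation=2);b=cv2.resize(s["frame"][150:280,250:410],(560,455),interpolation=2)
cv2.imwrite("pics/r1.png",cv2.resize(np.vstack([a,b]),None,fx=.7,fy=.7)[:,:,::-1])
E
```

```text
[ 0.54718272 -0.07907576  0.2622049 ] [-3.54661149e-04 -3.79917487e-01  9.25020284e-01  2.27066336e-04] 0.12836964128091635 [ 0.09978355 -0.95169469 -5.60781521] [-2.58249957e-01  4.16838399e-01 -2.42038794e-01  9.12758786e-01
 -6.60293466e-05 -1.03766419e+00]
```

View pics/r1.png

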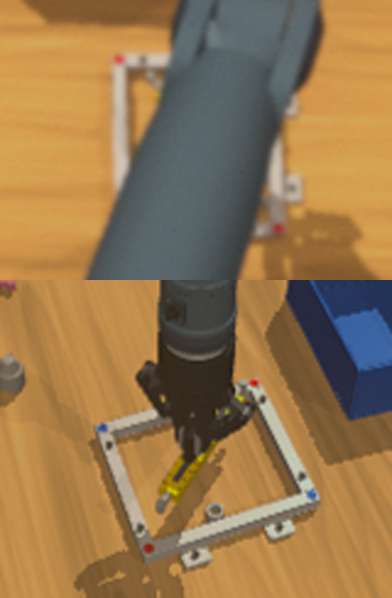

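```bash
python3 - <<'E'
from h import *
t,s=pickle.load(open("r1.pkl","rb"))
x0,y0,x1,y1=300,225,335,250
f=s["frame"][y0:y1,x0:x1];h=cv2.cvtColor(f,cv2.COLOR_RGB2HSV)
m=((h[:,:,1]<60)&(h[:,:,2]>70)).astype(np.uint8)
n,l,st,c=cv2.connectedComponentsWithStats(m)
for i in range(1,n):
    if st[i,4]>4: print(st[i]+[x0,y0,0,0,0],c[i]+[x0,y0],cast(s,c[i]+[x0,y0],.067).round(4))
a=np.radians(45.0)
print("expected heel",np.array([.5472,-.0791])-.0715*np.array([np.cos(a),np.sin(a)]), "rule",rule(s,(300,195,350,245)))
q=[-3.5e-4,-.37992,.92502];print("yaw x",np.degrees(np.arctan2(2*q[1]*q[2],q[1]**2-q[2]**2)))
print(cast(s,(310.27,259.08),.018))
E
```

```text
[300 227   9  23  92] [302.94565217 240.64130435] [ 0.4691 -0.1169  0.067 ]
[315 237   4   8  17] [316.29411765 240.17647059] [ 0.5027 -0.1253  0.067 ]
expected heel [ 0.49664187 -0.12965813] rule (array([ 0.5835, -0.0211]), np.float32(43.0), array([0.167 , 0.0223]))
yaw x -135.3425736731769
[ 0.47983678 -0.14634847  0.018     ]
```

The rule hangs over the opening with its heel at side px (316,240), about 11 and 5 mm short of home in the red near corner, and clear of both bars. Lowering now.

Request:
carry_out(
  gripper=[0, 0, 0, 0, 0, 0, 0, 0],
  xyz=[
    [0, 0, 0.05],
    [0, 0, 0.06],
    [0, 0, 0.06],
    [0, 0, 0.06],
    [0, 0, 0.03],
    [0, 0, 0.0125],
    [0, 0, 0],
    [0, 0, 0],
  ],
  turn=[0, 0, 0, 0, 0, 0, 0, 0],
)

```text
time_s: 7.8
tool_pos: [0.5478, -0.079, 0.2086]
eef_rot: [0.0, -0.381, 0.925, -0.0]
contact_force: [0.4, 1.2, -4.4]
gripper_width: 0.13
grasp_force: 59.9
```

Request:
carry_out(
  gripper=[0, 0, 0, 0, 0],
  xyz=[
    [0, 0, 0.01],
    [0, 0, 0.006],
    [0, 0, 0.004],
    [0, 0, 0],
    [0, 0, 0],
  ],
  turn=[0, 0, 0, 0, 0],
)

```text
time_s: 8.3
tool_pos: [0.5474, -0.079, 0.2042]
eef_rot: [0.0, -0.381, 0.925, 0.0]
contact_force: [-0.3, -0.7, -5.2]
gripper_width: 0.126
grasp_force: 60.0
```

Request:
carry_out(
  gripper=[0, 0, 0, 0, 0],
  xyz=[
    [0, 0, 0.004],
    [0, 0, 0.003],
    [0, 0, 0],
    [0, 0, 0],
    [0, 0, 0],
  ],
  turn=[0, 0, 0, 0, 0],
)

```text
time_s: 8.8
tool_pos: [0.5475, -0.0789, 0.2032]
eef_rot: [0.0, -0.381, 0.925, -0.0]
contact_force: [-1.3, 0.3, 1.7]
gripper_width: 0.131
grasp_force: 60.7
```

Request:
carry_out(
  gripper=[0, 0, 0, 0, 0, 0, 0],
  xyz=[
    [0.01, 0, 0],
    [0.01, 0, 0],
    [0.01, 0, 0],
    [0.005, 0, 0],
    [0.005, 0, 0],
    [0, 0, 0],
    [0, 0, 0],
  ],
  turn=[0, 0, 0, 0, 0, 0, 0],
)

```text
time_s: 9.5
tool_pos: [0.5425, -0.0842, 0.2032]
eef_rot: [0.001, -0.381, 0.925, 0.0]
contact_force: [3.7, 4.1, -0.2]
gripper_width: 0.129
grasp_force: 60.7
```

Request:
carry_out(
  gripper=[0, 0, 0, 0],
  xyz=[
    [0.005, 0, 0],
    [0.005, 0, 0],
    [0, 0, 0],
    [0, 0, 0],
  ],
  turn=[0, 0, 0, 0],
)

```text
time_s: 9.9
tool_pos: [0.5414, -0.085, 0.2033]
eef_rot: [0.002, -0.381, 0.925, 0.001]
contact_force: [4.1, 7.5, 0.4]
gripper_width: 0.127
grasp_force: 60.8
```

Request:
carry_out(
  gripper=[0, 0, 0, 0, 0, 0],
  xyz=[
    [0.0038, 0.0032, 0],
    [0.0038, 0.0032, 0],
    [0.0038, 0.0032, 0],
    [0.0038, 0.0032, 0],
    [0, 0, 0],
    [0, 0, 0],
  ],
  turn=[0, 0, 0, 0, 0, 0],
)

```text
time_s: 10.5
tool_pos: [0.5374, -0.0853, 0.2033]
eef_rot: [0.002, -0.381, 0.925, 0.001]
contact_force: [3.7, 7.2, 0.4]
gripper_width: 0.128
grasp_force: 60.8
```

```bash
cat >> h.py <<'E'
def look(s,box,zh=.008):
    x0,y0,x1,y1=box;h=cv2.cvtColor(s["frame"][y0:y1,x0:x1],cv2.COLOR_RGB2HSV)
    m=((h[:,:,1]<60)&(h[:,:,2]>70)).astype(np.uint8);n,l,st,c=cv2.connectedComponentsWithStats(m)
    return [(st[i]+[x0,y0,0,0,0],(c[i]+[x0,y0]).round(1),cast(s,c[i]+[x0,y0],zh).round(4)) for i in range(1,n) if st[i,4]>4]
E
python3 - <<'E'
from bench import imaging,telemetry
from h import *
s=imaging.snapshot("side");pickle.dump(s,open("r2.pkl","wb"))
a=cv2.resize(s["frame"][180:275,280:390],(770,665-70),interpolation=cv2.INTER_CUBIC)
cv2.imwrite("pics/r2.png",cv2.resize(a,(660,570))[:,:,::-1])
E
```

```text
(no output)
```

View pics/r2.png

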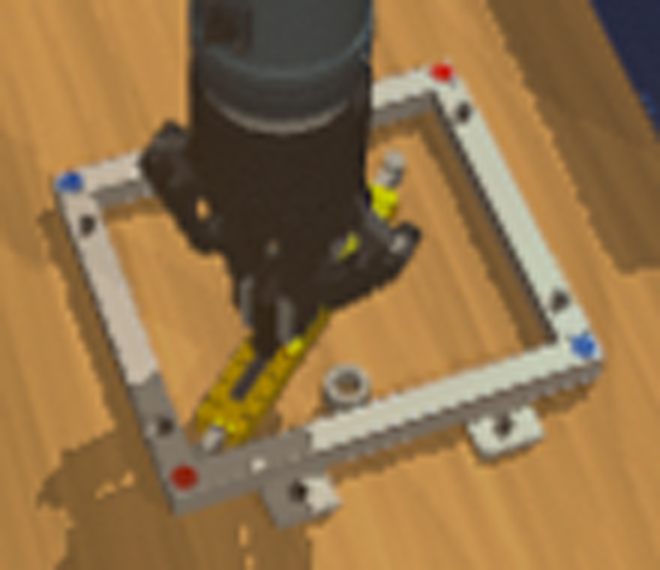

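The side view shows the heel at px (315,253), against the near rail and a few mm short of the side bar. I'll keep sliding it toward the red corner.

Request:
carry_out(
  gripper=[0, 0, 0, 0, 0],
  xyz=[
    [0.0038, 0.0032, 0],
    [0.0038, 0.0032, 0],
    [0.0038, 0.0032, 0],
    [0, 0, 0],
    [0, 0, 0],
  ],
  turn=[0, 0, 0, 0, 0],
)

```text
time_s: 11.05
tool_pos: [0.536, -0.0854, 0.2038]
eef_rot: [0.005, -0.381, 0.924, 0.001]
contact_force: [8.4, 8.7, -2.6]
gripper_width: 0.132
grasp_force: 60.4
```

Request:
carry_out(
  gripper=[0, 0, 0, 0, 0],
  xyz=[
    [0.0038, 0.0032, 0],
    [0.0038, 0.0032, 0],
    [0, 0, 0],
    [0, 0, 0],
    [0, 0, 0],
  ],
  turn=[0, 0, 0, 0, 0],
)

```text
time_s: 11.55
tool_pos: [0.5352, -0.0855, 0.2042]
eef_rot: [0.006, -0.382, 0.924, 0.001]
contact_force: [11.0, 9.1, -3.3]
gripper_width: 0.132
grasp_force: 60.2
```

Request:
carry_out(
  gripper=[0, 0, 0, 0, 0, 0, 0, 0, 0, 0, 0, 0, 0],
  xyz=[
    [-0.015, 0, 0],
    [-0.015, 0, 0],
    [-0.015, 0, 0],
    [-0.015, 0, 0],
    [-0.015, 0, 0],
    [-0.015, 0, 0],
    [-0.015, 0, 0],
    [-0.015, 0, 0],
    [-0.015, 0, 0],
    [-0.015, 0, 0],
    [-0.015, 0, 0],
    [0, 0, 0],
    [0, 0, 0],
  ],
  turn=[0, 0, 0, 0, 0, 0, 0, 0, 0, 0, 0, 0, 0],
  squeeze=30,
)

```text
time_s: 12.85
tool_pos: [0.5555, -0.0633, 0.2031]
eef_rot: [0.001, -0.381, 0.925, -0.0]
contact_force: [3.6, -1.7, 1.3]
gripper_width: 0.133
grasp_force: 61.0
```

```bash
python3 - <<'E'
from bench import imaging,telemetry
from h import *
s=imaging.snapshot("side");pickle.dump(s,open("r3.pkl","wb"))
o=telemetry.observe();print(o["tool_pos"],o["contact_force"])
for k in ("r2","r3"):
    im=pickle.load(open(k+".pkl","rb")); print(k,look(im,(308,246,322,257)),look(im,(340,192,356,222)))
E
```

```text
[ 0.5554148  -0.06332867  0.20309531] [ 4.05894668 -3.00192959  2.02946149]
r2 [(array([308, 251,  14,   6,  44]), array([313.6, 254.4]), array([ 0.4939, -0.1286,  0.008 ]))] [(array([341, 192,  15,  10,  87]), array([348.3, 195.8]), array([0.6505, 0.0409, 0.008 ])), (array([343, 206,   4,   5,  14]), array([344.9, 208. ]), array([ 0.6257, -0.0007,  0.008 ])), (array([341, 215,   8,   7,  24]), array([344.4, 218.7]), array([ 0.6118, -0.0376,  0.008 ]))]
r3 [(array([308, 251,  14,   6,  45]), array([313.4, 254.4]), array([ 0.4933, -0.1284,  0.008 ]))] [(array([344, 192,  12,  23, 109]), array([349.2, 200. ]), array([0.6476, 0.0245, 0.008 ]))]
```

Request:
carry_out(
  gripper=[0, 0, 0, 0, 0, 0, 0, 0, 0, 0, 0, 0, 0, 0],
  xyz=[
    [0, -0.005, 0],
    [0, -0.005, 0],
    [0, -0.003, 0],
    [0.015, 0, 0],
    [0.015, 0, 0],
    [0.015, 0, 0],
    [0.015, 0, 0],
    [0.015, 0, 0],
    [0.015, 0, 0],
    [0.015, 0, 0],
    [0.015, 0, 0],
    [0.015, 0, 0],
    [0, 0, 0],
    [0, 0, 0],
  ],
  turn=[0, 0, 0, 0, 0, 0, 0, 0, 0, 0, 0, 0, 0, 0],
)

```text
time_s: 14.3
tool_pos: [0.5374, -0.0828, 0.2031]
eef_rot: [0.001, -0.381, 0.924, 0.002]
contact_force: [3.3, 3.8, 5.5]
gripper_width: 0.129
grasp_force: 61.5
```

Request:
carry_out(
  gripper=[0, 0, 0, 0, 0, 0],
  xyz=[
    [0.01, 0, 0],
    [0.005, 0, 0],
    [0.005, 0, 0],
    [0, 0, 0],
    [0, 0, 0],
    [0, 0, 0],
  ],
  turn=[0, 0, 0, 0, 0, 0],
)

```text
time_s: 14.9
tool_pos: [0.5363, -0.0852, 0.2035]
eef_rot: [0.004, -0.382, 0.924, 0.002]
contact_force: [8.6, 7.4, 1.6]
gripper_width: 0.134
grasp_force: 61.1
```

Request:
carry_out(
  gripper=[0, 0, 0, 0, 0, 0, 0, 0, 0, 0, 0, 0, 0, 0, 0],
  xyz=[
    [-0.01, 0, 0],
    [-0.01, 0, 0],
    [-0.015, 0, 0],
    [-0.015, 0, 0],
    [-0.015, 0, 0],
    [-0.015, 0, 0],
    [-0.015, 0, 0],
    [-0.015, 0, 0],
    [-0.015, 0, 0],
    [-0.015, 0, 0],
    [-0.015, 0, 0],
    [-0.015, 0, 0],
    [-0.015, 0, 0],
    [0, 0, 0],
    [0, 0, 0],
  ],
  turn=[0, 0, 0, 0, 0, 0, 0, 0, 0, 0, 0, 0, 0, 0, 0],
)

```text
time_s: 16.4
tool_pos: [0.5606, -0.0609, 0.2031]
eef_rot: [-0.0, -0.381, 0.925, 0.001]
contact_force: [1.0, -1.6, 6.2]
gripper_width: 0.128
grasp_force: 61.8
```

```bash
cat >> h.py <<'E'
def st(o):
    q=o["eef_rot"];th=np.arctan2(2*q[1]*q[2],q[1]**2-q[2]**2);x=np.array([np.cos(th),np.sin(th)]);y=np.array([x[1],-x[0]])
    p,f=o["tool_pos"],o["contact_force"];print("yaw",np.degrees(th).round(2),"A %.4f L %.4f"%(-x@p[:2],y@p[:2]),"Faxial %.1f Flat %.1f"%(x@f[:2],y@f[:2]),"F",f.round(1),"p",p.round(4),"Tz",o["wrist_torque"].round(2))
E
python3 - <<'E'
from bench import imaging,telemetry
from h import *
s=imaging.snapshot("side");pickle.dump(s,open("r4.pkl","wb"))
st(telemetry.observe())
print(look(s,(340,192,360,222)))
E
```

```text
yaw -135.22 A 0.3550 L -0.4380 Faxial -1.0 Flat -0.9 F [1.4 0.1 5. ] p [ 0.5605 -0.0608  0.2031] Tz [-0.21 -0.4   0.22]
[(array([347, 192,  13,  18, 114]), array([353.1, 198.4]), array([0.6609, 0.0273, 0.008 ])), (array([346, 206,   8,   8,  29]), array([349.8, 209.6]), array([ 0.6376, -0.0104,  0.008 ]))]
```

Request:
carry_out(
  gripper=[0, 0, 0, 0, 0, 0, 0],
  xyz=[
    [-0.01, 0, 0],
    [-0.01, 0, 0],
    [-0.005, 0, 0],
    [-0.005, 0, 0],
    [-0.005, 0, 0],
    [0, 0, 0],
    [0, 0, 0],
  ],
  turn=[0, 0, 0, 0, 0, 0, 0],
)

```text
time_s: 17.15
tool_pos: [0.5653, -0.0561, 0.2031]
eef_rot: [-0.0, -0.381, 0.925, 0.0]
contact_force: [1.6, -2.7, 6.3]
gripper_width: 0.13
grasp_force: 61.8
```

Request:
carry_out(
  gripper=[0, 0, 0, 0],
  xyz=[
    [-0.005, 0, 0],
    [-0.0025, 0, 0],
    [0, 0, 0],
    [0, 0, 0],
  ],
  turn=[0, 0, 0, 0],
)

```text
time_s: 17.55
tool_pos: [0.5663, -0.0551, 0.2031]
eef_rot: [-0.001, -0.381, 0.925, 0.0]
contact_force: [0.7, -1.5, 7.1]
gripper_width: 0.13
grasp_force: 61.8
```

```bash
python3 - <<'E'
from bench import imaging,telemetry
from h import *
st(telemetry.observe())
E
```

```text
yaw -135.24 A 0.3633 L -0.4379 Faxial 0.6 Flat -1.6 F [ 0.7 -1.5  7.1] p [ 0.5663 -0.0551  0.2031] Tz [-0.41 -0.26  0.27]
```

No nose contact yet, at a reading of about 42. Continuing in 1 mm steps.

Request:
carry_out(
  gripper=[0, 0, 0, 0, 0],
  xyz=[
    [-0.005, 0, 0],
    [-0.005, 0, 0],
    [-0.005, 0, 0],
    [0, 0, 0],
    [0, 0, 0],
  ],
  turn=[0, 0, 0, 0, 0],
)

```text
time_s: 18.05
tool_pos: [0.5676, -0.0538, 0.2031]
eef_rot: [-0.002, -0.38, 0.925, -0.0]
contact_force: [-3.6, -6.0, 9.5]
gripper_width: 0.133
grasp_force: 62.3
```

```bash
python3 - <<'E'
from bench import imaging,telemetry
from h import *
st(telemetry.observe())
s=imaging.snapshot("side");pickle.dump(s,open("r5.pkl","wb"))
cv2.imwrite("pics/r5.png",cv2.resize(s["frame"][180:275,280:390],(660,570),interpolation=cv2.INTER_CUBIC)[:,:,::-1])
E
```

```text
yaw -135.28 A 0.3654 L -0.4376 Faxial 6.8 Flat -1.7 F [-3.6 -6.   9.5] p [ 0.5676 -0.0538  0.2031] Tz [-1.    0.28  0.28]
```

View pics/r5.png

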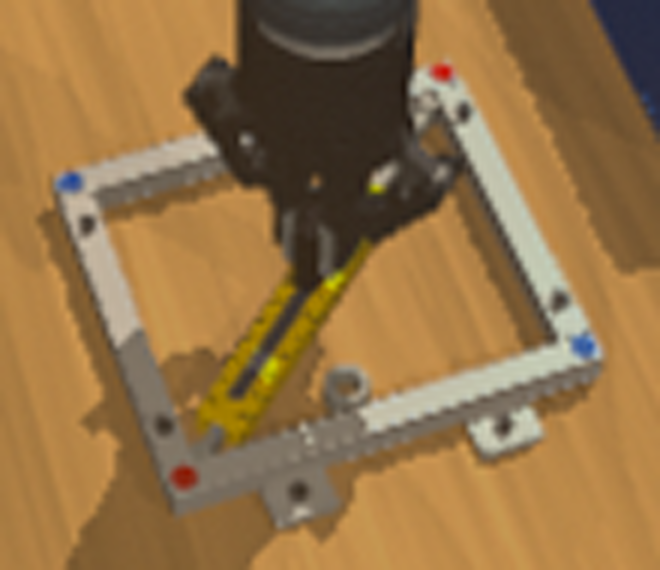

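The side view shows the nose in the far red corner at crop (428,100) and the heel at (210,437), still in the red near corner. Both force components have risen, so the nose is on both bars. Corrected for tilt, the reading is about 42 mm. Holding.

Request:
carry_out(
  gripper=[0, 0, 0, 0, 0, 0, 0, 0, 0, 0, 0, 0],
  xyz=[
    [-0.004, 0, 0],
    [0, 0, 0],
    [0, 0, 0],
    [0, 0, 0],
    [0, 0, 0],
    [0, 0, 0],
    [0, 0, 0],
    [0, 0, 0],
    [0, 0, 0],
    [0, 0, 0],
    [0, 0, 0],
    [0, 0, 0],
  ],
  turn=[0, 0, 0, 0, 0, 0, 0, 0, 0, 0, 0, 0],
)

```text
time_s: 19.3
tool_pos: [0.5677, -0.0535, 0.2031]
eef_rot: [-0.003, -0.38, 0.925, -0.001]
contact_force: [-5.4, -6.6, 11.4]
gripper_width: 0.133
grasp_force: 62.5
```

```bash
python3 - <<'E'
from bench import imaging,telemetry
from h import *
st(telemetry.observe())
for k in ("r3","r4","r5"):
    im=pickle.load(open(k+".pkl","rb"))["frame"]; g=im[246:257,308:322].astype(int); print(k,g.mean(2).round().astype(int)[2:10:1,2:12])
E
```

```text
yaw -135.3 A 0.3659 L -0.4374 Faxial 8.5 Flat -0.9 F [-5.4 -6.6 11.4] p [ 0.5677 -0.0535  0.2031] Tz [-1.2   0.42  0.39]
r3 [[ 91  93  97  96  95  97  95  94  95  84]
 [ 98  94  93  82  88 104  97  94  95  97]
 [101  93  88  82  90  97  96  93  92  98]
 [101  93  82  87  96  98  90  89  87  99]
 [109  97  96  97 100  93  84  86  83  87]
 [113 100  99 102 100  84  86  89  85  87]
 [117 108 102 102 101  79  86  94  97  95]
 [118 112 102  99 106  99  95 104 114 116]]
r4 [[106 111  95  92  98  97  95  95  95  91]
 [138 135  98  88  95  95  97  95  95  84]
 [130 102  89  83  80  99 107  95  97  96]
 [105  94  91  86  90  98  95  95  97  94]
 [109  95  94  92  97  99  88  90  82  88]
 [114  98  96  97 100  96  81  86  83  82]
 [117 107 100 101 102  83  77  91  98  96]
 [117 112 102 102 104  90  94 105 114 117]]
r5 [[102  92  89  91  98  96  95  95  95  92]
 [ 93  93  86  89  95  95  97  95  95  86]
 [ 98  94  90  84  80  98 106  96  97  97]
 [106  95  90  86  90  99  97  94  96  95]
 [109  95  94  92  96  99  92  85  81  88]
 [114  99  96  97 100  95  82  83  84  85]
 [117 106 101 102 102  84  77  89  98  95]
 [116 112 103 102 105  90  93 105 114 117]]
```

Red reading is about 42 mm and was held for 1 s at about 8 N. Closing the tongue before the lift.

Request:
carry_out(
  gripper=[0, 0, 0, 0, 0, 0, 0, 0, 0, 0, 0, 0, 0, 0, 0],
  xyz=[
    [0.01, 0, 0],
    [0.015, 0, 0],
    [0.015, 0, 0],
    [0.015, 0, 0],
    [0.015, 0, 0],
    [0.015, 0, 0],
    [0.015, 0, 0],
    [0.015, 0, 0],
    [0.015, 0, 0],
    [0.015, 0, 0],
    [0.015, 0, 0],
    [0.015, 0, 0],
    [0.015, 0, 0],
    [0.01, 0, 0],
    [0, 0, 0],
  ],
  turn=[0, 0, 0, 0, 0, 0, 0, 0, 0, 0, 0, 0, 0, 0, 0],
  squeeze=60,
)

```text
time_s: 20.8
tool_pos: [0.5408, -0.0805, 0.2031]
eef_rot: [-0.0, -0.381, 0.925, 0.001]
contact_force: [0.9, -1.4, 5.4]
gripper_width: 0.131
grasp_force: 61.7
```

```bash
python3 - <<'E'
from bench import telemetry
from h import *
st(telemetry.observe())
E
```

```text
yaw -135.24 A 0.3273 L -0.4379 Faxial 0.3 Flat -1.6 F [ 0.9 -1.4  5.4] p [ 0.5408 -0.0805  0.2031] Tz [-0.34 -0.39  0.31]
```

Request:
carry_out(
  gripper=[0, 0, 0, 0, 0, 0, 0, 0, 0, 0],
  xyz=[
    [0, 0, -0.04],
    [0, 0, -0.08],
    [0, 0, -0.08],
    [0, 0, -0.075],
    [0, 0, 0],
    [-0.055, -0.035, 0],
    [-0.055, -0.035, 0],
    [-0.055, -0.035, 0],
    [-0.055, -0.0335, 0],
    [0, 0, 0],
  ],
  turn=[0, 0, 0, 0, 0, 0, 0, 0, 0, 0],
)

```text
time_s: 21.8
tool_pos: [0.5917, -0.0686, 0.2556]
eef_rot: [-0.001, -0.381, 0.925, 0.001]
contact_force: [-0.3, -0.5, -4.6]
gripper_width: 0.129
grasp_force: 60.0
```

Request:
carry_out(
  gripper=[0, 0, 0, 0, 0, 0, 0, 0, 0, 0, 0, 0, 0, 0, 0, 0],
  xyz=[
    [0, 0, 0],
    [0, 0, 0],
    [0, 0, 0],
    [0, 0, 0],
    [0, 0, 0],
    [0, 0, 0],
    [0, 0, 0],
    [0, 0, 0],
    [0, 0, 0],
    [0, 0, 0],
    [0, 0, 0],
    [0, 0, 0],
    [0, 0, 0],
    [0, 0, 0],
    [0, 0, 0],
    [0, 0, 0],
  ],
  turn=[-0.02, -0.04, -0.04, -0.04, -0.04, -0.04, -0.04, -0.04, -0.04, -0.04, -0.04, -0.04, -0.04, -0.04, 0, 0],
)

```text
time_s: 23.4
tool_pos: [0.5909, -0.0692, 0.2568]
eef_rot: [0.0, 0.945, -0.327, -0.001]
contact_force: [-0.4, -0.7, -6.0]
gripper_width: 0.132
grasp_force: 60.0
```

```bash
python3 - <<'E'
from bench import imaging,telemetry
from h import *
o=telemetry.observe();st(o);print(o["joint_positions"])
s=imaging.snapshot("side");pickle.dump(s,open("b1.pkl","wb"))
t=imaging.snapshot("top")
a=cv2.resize(s["frame"][160:275,280:410],(520,460),interpolation=2);b=cv2.resize(t["frame"][165:265,290:390],(280,280))
cv2.imwrite("pics/b1.png",np.hstack([a,np.vstack([b,np.zeros((180,280,3),np.uint8)])])[:,:,::-1])
E
```

```text
yaw -38.21 A -0.5071 L -0.3111 Faxial 0.1 Flat 0.8 F [-0.4 -0.7 -6. ] p [ 0.5909 -0.0692  0.2568] Tz [-0.09 -0.14 -0.01]
[-2.23199079e-01  4.99106974e-01 -1.23695377e-01  9.50876529e-01
  2.12183763e-04 -2.69788373e+00]
```

View pics/b1.png

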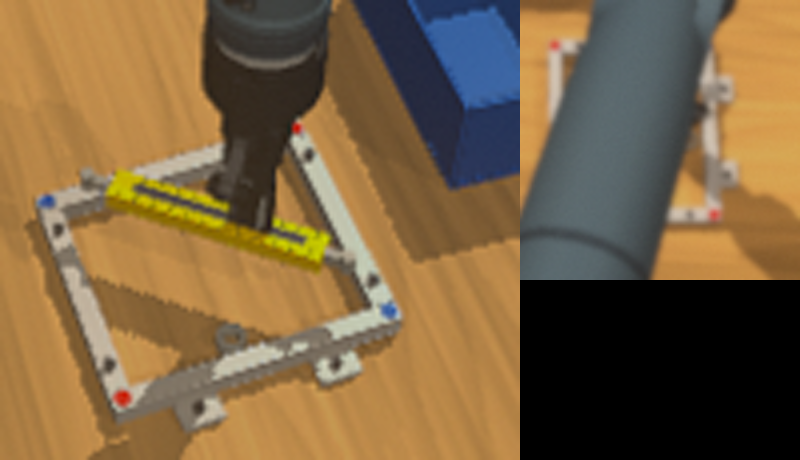

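```bash
python3 - <<'E'
from h import *
s=pickle.load(open("b1.pkl","rb"))
b=np.array([.0026,.0009]);O=np.array([.4871,-.1341]);e=np.array([.99657,.0828]);n=np.array([-.0828,.99657])
for k,p in(("heel",(367.2,224)),("nose",(302.5,205))):
    w=cast(s,p,.063)[:2]-b; print(k,w, "rel red heel home, frame mm",1e3*np.array([e@(w-O),n@(w-O)]))
E
```

```text
heel [ 0.64655899 -0.11174006] rel red heel home, frame mm [160.76344848   9.08004063]
nose [0.49700536 0.00060102] rel red heel home, frame mm [ 21.02462418 133.41882726]
```

The side view shows the heel at px (367,224), about 9 mm short of the blue near corner in x and y, and the nose at (302,205), well inside. Lowering.

Request:
carry_out(
  gripper=[0, 0, 0, 0, 0, 0, 0, 0, 0, 0],
  xyz=[
    [0, 0, 0.05],
    [0, 0, 0.06],
    [0, 0, 0.06],
    [0, 0, 0.05],
    [0, 0, 0.025],
    [0, 0, 0.01],
    [0, 0, 0.005],
    [0, 0, 0.0035],
    [0, 0, 0],
    [0, 0, 0],
  ],
  turn=[0, 0, 0, 0, 0, 0, 0, 0, 0, 0],
)

```text
time_s: 24.5
tool_pos: [0.5922, -0.0694, 0.2055]
eef_rot: [-0.0, 0.945, -0.326, 0.0]
contact_force: [0.3, 0.5, -5.9]
gripper_width: 0.133
grasp_force: 59.9
```

Request:
carry_out(
  gripper=[0, 0, 0, 0, 0, 0],
  xyz=[
    [0, 0, 0.005],
    [0, 0, 0.004],
    [0, 0, 0.003],
    [0, 0, 0.001],
    [0, 0, 0],
    [0, 0, 0],
  ],
  turn=[0, 0, 0, 0, 0, 0],
)

```text
time_s: 25.1
tool_pos: [0.5921, -0.0693, 0.2032]
eef_rot: [-0.0, 0.945, -0.326, 0.0]
contact_force: [-2.5, 0.9, 4.1]
gripper_width: 0.132
grasp_force: 61.3
```

Request:
carry_out(
  gripper=[0, 0, 0, 0, 0, 0, 0],
  xyz=[
    [0.01, 0, 0],
    [0.01, 0, 0],
    [0.01, 0, 0],
    [0.01, 0, 0],
    [0.01, 0, 0],
    [0, 0, 0],
    [0, 0, 0],
  ],
  turn=[0, 0, 0, 0, 0, 0, 0],
)

```text
time_s: 25.8
tool_pos: [0.5994, -0.0746, 0.2031]
eef_rot: [-0.001, 0.946, -0.326, -0.001]
contact_force: [-4.7, 3.5, 7.5]
gripper_width: 0.126
grasp_force: 61.9
```

```bash
python3 - <<'E'
from bench import telemetry
from h import *
st(telemetry.observe())
E
```

```text
yaw -38.0 A -0.5182 L -0.3103 Faxial -5.8 Flat 0.1 F [-4.7  3.5  7.5] p [ 0.5994 -0.0746  0.2031] Tz [ 0.68  0.85 -0.02]
```

Request:
carry_out(
  gripper=[0, 0, 0, 0, 0],
  xyz=[
    [0.005, 0, 0],
    [0.005, 0, 0],
    [0.005, 0, 0],
    [0, 0, 0],
    [0, 0, 0],
  ],
  turn=[0, 0, 0, 0, 0],
)

```text
time_s: 26.3
tool_pos: [0.6016, -0.0763, 0.2031]
eef_rot: [-0.001, 0.946, -0.326, -0.001]
contact_force: [-6.1, 3.8, 7.3]
gripper_width: 0.131
grasp_force: 62.0
```

Request:
carry_out(
  gripper=[0, 0, 0, 0, 0],
  xyz=[
    [0.005, 0, 0],
    [0.005, 0, 0],
    [0, 0, 0],
    [0, 0, 0],
    [0, 0, 0],
  ],
  turn=[0, 0, 0, 0, 0],
)

```text
time_s: 26.8
tool_pos: [0.6027, -0.0772, 0.203]
eef_rot: [-0.001, 0.946, -0.325, -0.002]
contact_force: [-7.0, 5.6, 8.9]
gripper_width: 0.129
grasp_force: 62.2
```

```bash
python3 - <<'E'
from bench import telemetry
from h import *
st(telemetry.observe())
E
```

```text
yaw -37.98 A -0.5226 L -0.3101 Faxial -9.0 Flat -0.1 F [-7.   5.6  8.9] p [ 0.6027 -0.0772  0.203 ] Tz [0.92 1.19 0.03]
```

Request:
carry_out(
  gripper=[0, 0, 0, 0, 0],
  xyz=[
    [0.005, 0, 0],
    [0.005, 0, 0],
    [0, 0, 0],
    [0, 0, 0],
    [0, 0, 0],
  ],
  turn=[0, 0, 0, 0, 0],
)

```text
time_s: 27.3
tool_pos: [0.6033, -0.0777, 0.203]
eef_rot: [-0.002, 0.946, -0.325, -0.003]
contact_force: [-10.5, 8.3, 13.4]
gripper_width: 0.131
grasp_force: 62.8
```

```bash
python3 - <<'E'
from bench import telemetry,imaging
from h import *
st(telemetry.observe())
s=imaging.snapshot("side");pickle.dump(s,open("b2.pkl","wb"))
cv2.imwrite("pics/b2.png",cv2.resize(s["frame"][180:275,280:390],(660,570),interpolation=cv2.INTER_CUBIC)[:,:,::-1])
E
```

```text
yaw -37.95 A -0.5235 L -0.3097 Faxial -13.4 Flat -0.1 F [-10.5   8.3  13.4] p [ 0.6033 -0.0777  0.203 ] Tz [ 1.34  1.74 -0.02]
```

View pics/b2.png

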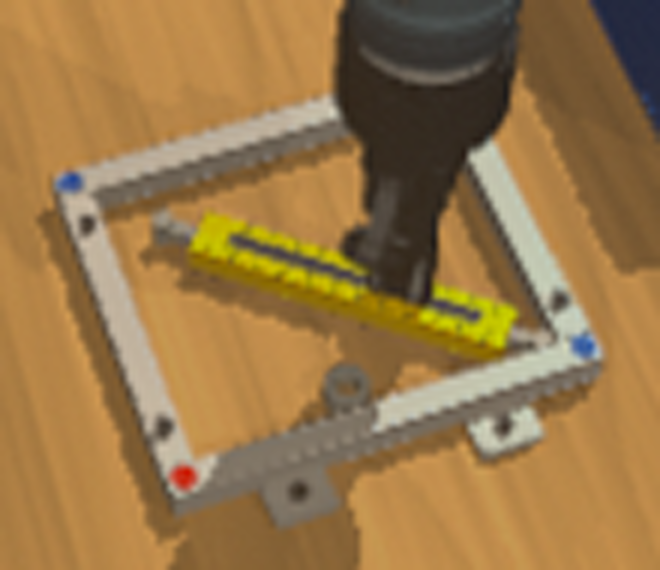

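The side view shows the heel in the blue near corner at crop (540,338), with the push balanced between the bars. Opening the tongue.

Request:
carry_out(
  gripper=[0, 0, 0, 0, 0, 0, 0, 0, 0, 0, 0, 0, 0, 0],
  xyz=[
    [-0.01, 0, 0],
    [-0.01, 0, 0],
    [-0.01, 0, 0],
    [-0.015, 0, 0],
    [-0.015, 0, 0],
    [-0.015, 0, 0],
    [-0.015, 0, 0],
    [-0.015, 0, 0],
    [-0.015, 0, 0],
    [-0.015, 0, 0],
    [-0.01, 0, 0],
    [-0.005, 0, 0],
    [0, 0, 0],
    [0, 0, 0],
  ],
  turn=[0, 0, 0, 0, 0, 0, 0, 0, 0, 0, 0, 0, 0, 0],
  squeeze=40,
)

```text
time_s: 28.75
tool_pos: [0.5821, -0.061, 0.2031]
eef_rot: [-0.001, 0.945, -0.326, 0.001]
contact_force: [2.4, 1.6, 5.5]
gripper_width: 0.129
grasp_force: 61.7
```

```bash
python3 - <<'E'
from bench import telemetry
from h import *
st(telemetry.observe())
E
```

```text
yaw -38.04 A -0.4961 L -0.3106 Faxial 0.9 Flat -2.7 F [2.4 1.6 5.5] p [ 0.5821 -0.061   0.2031] Tz [ 0.3  -0.23  0.13]
```

Request:
carry_out(
  gripper=[0, 0, 0, 0, 0, 0],
  xyz=[
    [-0.005, -0.002, 0],
    [-0.005, 0, 0],
    [-0.005, 0, 0],
    [-0.005, 0, 0],
    [0, 0, 0],
    [0, 0, 0],
  ],
  turn=[0, 0, 0, 0, 0, 0],
)

```text
time_s: 29.35
tool_pos: [0.5791, -0.0585, 0.2031]
eef_rot: [-0.0, 0.945, -0.326, 0.001]
contact_force: [1.2, 0.2, 6.3]
gripper_width: 0.133
grasp_force: 61.8
```

```bash
python3 - <<'E'
from bench import telemetry
from h import *
st(telemetry.observe())
E
```

```text
yaw -38.04 A -0.4921 L -0.3108 Faxial 0.8 Flat -0.9 F [1.2 0.2 6.3] p [ 0.5791 -0.0585  0.2031] Tz [ 0.18 -0.16  0.16]
```

Request:
carry_out(
  gripper=[0, 0, 0, 0, 0],
  xyz=[
    [-0.005, 0, 0],
    [-0.005, 0, 0],
    [-0.005, 0, 0],
    [0, 0, 0],
    [0, 0, 0],
  ],
  turn=[0, 0, 0, 0, 0],
)

```text
time_s: 29.85
tool_pos: [0.5778, -0.0573, 0.2032]
eef_rot: [0.0, 0.945, -0.326, 0.002]
contact_force: [5.3, -2.5, 2.7]
gripper_width: 0.131
grasp_force: 61.2
```

```bash
python3 - <<'E'
from bench import telemetry
from h import *
st(telemetry.observe())
E
```

```text
yaw -38.08 A -0.4901 L -0.3113 Faxial 5.7 Flat -1.3 F [ 5.3 -2.5  2.7] p [ 0.5778 -0.0573  0.2032] Tz [-0.34 -0.77  0.11]
```

Request:
carry_out(
  gripper=[0, 0, 0, 0, 0, 0, 0, 0, 0, 0, 0, 0],
  xyz=[
    [-0.005, 0, 0],
    [0, 0, 0],
    [0, 0, 0],
    [0, 0, 0],
    [0, 0, 0],
    [0, 0, 0],
    [0, 0, 0],
    [0, 0, 0],
    [0, 0, 0],
    [0, 0, 0],
    [0, 0, 0],
    [0, 0, 0],
  ],
  turn=[0, 0, 0, 0, 0, 0, 0, 0, 0, 0, 0, 0],
)

```text
time_s: 31.05
tool_pos: [0.5774, -0.057, 0.2032]
eef_rot: [0.0, 0.945, -0.326, 0.002]
contact_force: [5.9, -3.9, 1.8]
gripper_width: 0.13
grasp_force: 61.1
```

```bash
python3 - <<'E'
from bench import telemetry,imaging
from h import *
st(telemetry.observe())
s=imaging.snapshot("side");pickle.dump(s,open("b3.pkl","wb"))
cv2.imwrite("pics/b3.png",cv2.resize(s["frame"][180:275,280:390],(660,570),interpolation=cv2.INTER_CUBIC)[:,:,::-1])
E
```

```text
yaw -38.11 A -0.4895 L -0.3115 Faxial 7.0 Flat -0.6 F [ 5.9 -3.9  1.8] p [ 0.5774 -0.057   0.2032] Tz [-0.49 -0.93  0.  ]
```

View pics/b3.png

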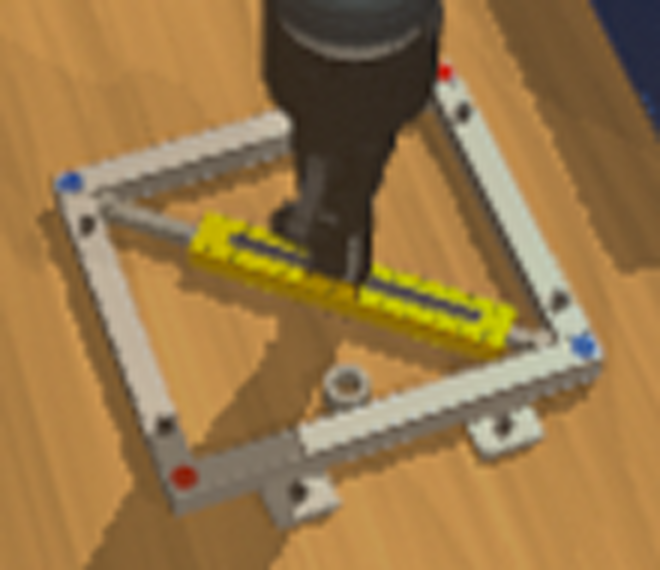

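Blue reads about 32 mm, with the nose at crop (108,208) in the far blue corner and the heel unmoved at (540,338). Red is longer at about 42, so the rule goes back to red. Closing, lifting and turning.

Request:
carry_out(
  gripper=[0, 0, 0, 0, 0, 0, 0, 0, 0, 0, 0, 0],
  xyz=[
    [0.01, 0, 0],
    [0.015, 0, 0],
    [0.015, 0, 0],
    [0.015, 0, 0],
    [0.015, 0, 0],
    [0.015, 0, 0],
    [0.015, 0, 0],
    [0.015, 0, 0],
    [0.015, 0, 0],
    [0.015, 0, 0],
    [0.005, 0, 0],
    [0, 0, 0],
  ],
  turn=[0, 0, 0, 0, 0, 0, 0, 0, 0, 0, 0, 0],
  squeeze=60,
)

```text
time_s: 32.3
tool_pos: [0.5993, -0.0742, 0.2031]
eef_rot: [-0.0, 0.945, -0.326, -0.0]
contact_force: [0.3, 0.6, 7.6]
gripper_width: 0.128
grasp_force: 62.1
```

Request:
carry_out(
  gripper=[0, 0, 0, 0, 0, 0],
  xyz=[
    [0, 0, -0.04],
    [0, 0, -0.08],
    [0, 0, -0.08],
    [0, 0, -0.075],
    [0, 0, 0],
    [0, 0, 0],
  ],
  turn=[0, 0, 0, 0, 0, 0],
)

```text
time_s: 32.9
tool_pos: [0.5984, -0.0743, 0.2561]
eef_rot: [0.0, 0.945, -0.326, -0.002]
contact_force: [-0.7, 0.7, -5.8]
gripper_width: 0.129
grasp_force: 60.1
```

Request:
carry_out(
  gripper=[0, 0, 0, 0, 0, 0, 0, 0, 0, 0, 0, 0, 0, 0, 0, 0],
  xyz=[
    [0, 0, 0],
    [0, 0, 0],
    [0, 0, 0],
    [0, 0, 0],
    [0, 0, 0],
    [0, 0, 0],
    [0, 0, 0],
    [0, 0, 0],
    [0, 0, 0],
    [0, 0, 0],
    [0, 0, 0],
    [0, 0, 0],
    [0, 0, 0],
    [0, 0, 0],
    [0, 0, 0],
    [0, 0, 0],
  ],
  turn=[0.02, 0.04, 0.04, 0.04, 0.04, 0.04, 0.04, 0.04, 0.04, 0.04, 0.04, 0.04, 0.04, 0.04, 0, 0],
)

```text
time_s: 34.5
tool_pos: [0.5985, -0.0744, 0.256]
eef_rot: [-0.001, -0.382, 0.924, 0.001]
contact_force: [0.8, 0.1, -5.3]
gripper_width: 0.129
grasp_force: 60.1
```

```bash
python3 - <<'E'
from bench import telemetry
from h import *
st(telemetry.observe())
E
```

```text
yaw -135.1 A 0.3715 L -0.4751 Faxial -0.6 Flat -0.5 F [ 0.8  0.1 -5.3] p [ 0.5985 -0.0744  0.256 ] Tz [-0.05  0.08 -0.05]
```

Request:
carry_out(
  gripper=[0, 0, 0, 0, 0, 0, 0, 0, 0, 0, 0, 0, 0, 0, 0],
  xyz=[
    [0.038, 0.0363, 0],
    [0.038, 0.0363, 0],
    [0.038, 0.0363, 0],
    [0.038, 0.0363, 0],
    [0.038, 0.0363, 0],
    [0, 0, 0],
    [0, 0, 0],
    [0, 0, 0.05],
    [0, 0, 0.06],
    [0, 0, 0.06],
    [0, 0, 0.05],
    [0, 0, 0.025],
    [0, 0, 0.005],
    [0, 0, 0],
    [0, 0, 0],
  ],
  turn=[0, 0, 0, 0, 0, 0, 0, 0, 0, 0, 0, 0, 0, 0, 0],
)

```text
time_s: 36.0
tool_pos: [0.5472, -0.0756, 0.208]
eef_rot: [0.0, -0.381, 0.925, -0.0]
contact_force: [-0.0, 0.0, -5.2]
gripper_width: 0.134
grasp_force: 59.9
```

```bash
python3 - <<'E'
from bench import telemetry
from h import *
st(telemetry.observe())
E
```

```text
yaw -135.25 A 0.3354 L -0.4390 Faxial 0.0 Flat 0.0 F [-0.   0.  -5.2] p [ 0.5472 -0.0756  0.208 ] Tz [-0.1   0.1  -0.02]
```

Request:
carry_out(
  gripper=[0, 0, 0, 0, 0, 0, 0],
  xyz=[
    [0, 0.006, 0.006],
    [0, 0, 0.007],
    [0, 0, 0.005],
    [0, 0, 0.004],
    [0, 0, 0.002],
    [0, 0, 0],
    [0, 0, 0],
  ],
  turn=[0, 0, 0, 0, 0, 0, 0],
)

```text
time_s: 36.7
tool_pos: [0.546, -0.0746, 0.2031]
eef_rot: [0.0, -0.381, 0.925, -0.0]
contact_force: [-2.6, 1.3, 2.2]
gripper_width: 0.129
grasp_force: 61.0
```

Request:
carry_out(
  gripper=[0, 0, 0, 0, 0, 0, 0],
  xyz=[
    [0.01, 0, 0],
    [0.01, 0, 0],
    [0.01, 0, 0],
    [0.01, 0, 0],
    [0.01, 0, 0],
    [0, 0, 0],
    [0, 0, 0],
  ],
  turn=[0, 0, 0, 0, 0, 0, 0],
)

```text
time_s: 37.4
tool_pos: [0.5395, -0.0821, 0.2031]
eef_rot: [0.001, -0.381, 0.925, -0.001]
contact_force: [2.5, 1.0, 1.1]
gripper_width: 0.132
grasp_force: 61.1
```

```bash
python3 - <<'E'
from bench import telemetry
from h import *
st(telemetry.observe())
E
```

```text
yaw -135.27 A 0.3255 L -0.4380 Faxial -2.5 Flat -1.0 F [2.5 1.  1.1] p [ 0.5395 -0.0821  0.2031] Tz [ 0.03 -0.5   0.04]
```

Request:
carry_out(
  gripper=[0, 0, 0, 0, 0],
  xyz=[
    [0.005, 0, 0],
    [0.005, 0, 0],
    [0.005, 0, 0],
    [0, 0, 0],
    [0, 0, 0],
  ],
  turn=[0, 0, 0, 0, 0],
)

```text
time_s: 37.9
tool_pos: [0.5374, -0.0837, 0.2031]
eef_rot: [0.001, -0.381, 0.925, -0.0]
contact_force: [4.2, 3.0, 3.4]
gripper_width: 0.129
grasp_force: 61.1
```

Request:
carry_out(
  gripper=[0, 0, 0, 0, 0],
  xyz=[
    [0.005, 0, 0],
    [0.005, 0, 0],
    [0, 0, 0],
    [0, 0, 0],
    [0, 0, 0],
  ],
  turn=[0, 0, 0, 0, 0],
)

```text
time_s: 38.4
tool_pos: [0.5367, -0.0846, 0.2033]
eef_rot: [0.002, -0.381, 0.924, 0.0]
contact_force: [7.4, 5.0, 0.5]
gripper_width: 0.13
grasp_force: 60.8
```

```bash
python3 - <<'E'
from bench import telemetry
from h import *
st(telemetry.observe())
E
```

```text
yaw -135.19 A 0.3211 L -0.4383 Faxial -8.8 Flat -1.7 F [7.4 5.  0.5] p [ 0.5367 -0.0846  0.2033] Tz [ 1.05 -1.37  0.06]
```

Request:
carry_out(
  gripper=[0, 0, 0, 0, 0],
  xyz=[
    [0.005, -0.002, 0],
    [0.005, 0, 0],
    [0, 0, 0],
    [0, 0, 0],
    [0, 0, 0],
  ],
  turn=[0, 0, 0, 0, 0],
)

```text
time_s: 38.9
tool_pos: [0.5363, -0.0855, 0.2035]
eef_rot: [0.004, -0.381, 0.924, 0.001]
contact_force: [9.5, 8.9, 0.3]
gripper_width: 0.128
grasp_force: 60.9
```

```bash
python3 - <<'E'
from bench import telemetry
from h import *
st(telemetry.observe())
E
```

```text
yaw -135.15 A 0.3199 L -0.4388 Faxial -13.0 Flat -0.4 F [9.5 8.9 0.3] p [ 0.5363 -0.0855  0.2035] Tz [ 1.83 -1.72  0.03]
```

Request:
carry_out(
  gripper=[0, 0, 0, 0, 0, 0, 0, 0, 0, 0, 0, 0, 0, 0, 0, 0],
  xyz=[
    [-0.01, 0, 0],
    [-0.01, 0, 0],
    [-0.01, 0, 0],
    [-0.015, 0, 0],
    [-0.015, 0, 0],
    [-0.015, 0, 0],
    [-0.015, 0, 0],
    [-0.015, 0, 0],
    [-0.015, 0, 0],
    [-0.015, 0, 0],
    [-0.015, 0, 0],
    [-0.015, 0, 0],
    [-0.015, 0, 0],
    [-0.01, 0, 0],
    [0, 0, 0],
    [0, 0, 0],
  ],
  turn=[0, 0, 0, 0, 0, 0, 0, 0, 0, 0, 0, 0, 0, 0, 0, 0],
  squeeze=40,
)

```text
time_s: 40.5
tool_pos: [0.5609, -0.0608, 0.2031]
eef_rot: [-0.001, -0.38, 0.925, -0.001]
contact_force: [0.7, 0.5, 4.5]
gripper_width: 0.129
grasp_force: 61.7
```

```bash
python3 - <<'E'
from bench import telemetry
from h import *
st(telemetry.observe())
E
```

```text
yaw -135.27 A 0.3557 L -0.4379 Faxial -0.8 Flat -0.2 F [0.7 0.5 4.5] p [ 0.5609 -0.0608  0.2031] Tz [-0.09 -0.34  0.1 ]
```

Request:
carry_out(
  gripper=[0, 0, 0, 0, 0, 0, 0, 0],
  xyz=[
    [-0.01, 0, 0],
    [-0.01, 0, 0],
    [-0.01, 0, 0],
    [-0.005, 0, 0],
    [-0.005, 0, 0],
    [-0.005, 0, 0],
    [0, 0, 0],
    [0, 0, 0],
  ],
  turn=[0, 0, 0, 0, 0, 0, 0, 0],
)

```text
time_s: 41.3
tool_pos: [0.5669, -0.0548, 0.2031]
eef_rot: [-0.001, -0.38, 0.925, -0.001]
contact_force: [-0.2, -1.0, 6.0]
gripper_width: 0.131
grasp_force: 61.9
```

```bash
python3 - <<'E'
from bench import telemetry
from h import *
st(telemetry.observe())
E
```

```text
yaw -135.29 A 0.3644 L -0.4378 Faxial 0.8 Flat -0.6 F [-0.2 -1.   6. ] p [ 0.5669 -0.0548  0.2031] Tz [-0.27 -0.06  0.18]
```

Request:
carry_out(
  gripper=[0, 0, 0, 0, 0],
  xyz=[
    [-0.005, 0, 0],
    [-0.005, 0, 0],
    [-0.005, 0, 0],
    [0, 0, 0],
    [0, 0, 0],
  ],
  turn=[0, 0, 0, 0, 0],
)

```text
time_s: 41.8
tool_pos: [0.5678, -0.0538, 0.2031]
eef_rot: [-0.004, -0.38, 0.925, -0.002]
contact_force: [-6.8, -7.6, 10.7]
gripper_width: 0.128
grasp_force: 62.6
```

```bash
python3 - <<'E'
from bench import telemetry
from h import *
st(telemetry.observe())
E
```

```text
yaw -135.34 A 0.3661 L -0.4373 Faxial 10.1 Flat -0.7 F [-6.8 -7.6 10.7] p [ 0.5678 -0.0538  0.2031] Tz [-1.11  0.69  0.33]
```

The nose is in the red far corner at about 10 N, at the same TCP as the first reading. I'll hold, ease off a little and let go.

Request:
carry_out(
  gripper=[0, 0, 0, 0, 0, 0, 0, 0, 0, 0],
  xyz=[
    [0, 0, 0],
    [0, 0, 0],
    [0, 0, 0],
    [0, 0, 0],
    [0, 0, 0],
    [0.003, 0, -0.001],
    [0.002, 0, -0.001],
    [0, 0, 0],
    [0, 0, 0],
    [0, 0, 0],
  ],
  turn=[0, 0, 0, 0, 0, 0, 0, 0, 0, 0],
  squeeze=20,
)

```text
time_s: 42.8
tool_pos: [0.5675, -0.0541, 0.2031]
eef_rot: [-0.003, -0.38, 0.925, -0.002]
contact_force: [-3.9, -6.0, 6.1]
gripper_width: 0.128
grasp_force: 61.7
```

```bash
python3 - <<'E'
from bench import telemetry,imaging
from h import *
o=telemetry.observe();st(o);print(o["grasp_force"])
pickle.dump(imaging.snapshot("side"),open("f0.pkl","wb"))
E
```

```text
yaw -135.33 A 0.3655 L -0.4375 Faxial 7.0 Flat -1.5 F [-3.9 -6.   6.1] p [ 0.5675 -0.0541  0.2031] Tz [-0.88  0.28  0.22]
61.743632555007935
```

Request:
carry_out(
  gripper=[0.15, 0.2, 0.3, 0.4, 0.5, 0.6, 0.6, 0.6, 0.6],
  xyz=[
    [0, 0, 0],
    [0, 0, 0],
    [0, 0, 0],
    [0, 0, 0],
    [0, 0, 0],
    [0, 0, 0],
    [0, 0, 0],
    [0, 0, 0],
    [0, 0, 0],
  ],
  turn=[0, 0, 0, 0, 0, 0, 0, 0, 0],
)

```text
time_s: 43.75
tool_pos: [0.569, -0.0524, 0.2031]
eef_rot: [0.0, -0.381, 0.925, 0.0]
contact_force: [-0.3, -0.5, -0.4]
gripper_width: 0.6
grasp_force: 0.0
```

Request:
carry_out(
  gripper=[0.6, 0.6, 0.6, 0.6, 0.6, 0.6, 0.6, 0.6, 0.6, 0.6, 0.6, 0.6, 0.6, 0.6],
  xyz=[
    [0, 0, -0.03],
    [0, 0, -0.06],
    [0, 0, -0.1],
    [0, 0, -0.1],
    [0, 0, -0.1],
    [0.1, 0, -0.1],
    [0.15, 0, -0.1],
    [0.15, 0, -0.1],
    [0.15, 0, 0],
    [0.15, 0, 0],
    [0.15, 0, 0],
    [0, 0, 0],
    [0, 0, 0],
    [0, 0, 0],
  ],
  turn=[0, 0, 0, 0, 0, 0, 0, 0, 0, 0, 0, 0, 0, 0],
)

```text
time_s: 45.15
tool_pos: [0.4488, -0.1718, 0.3417]
eef_rot: [0.001, -0.381, 0.925, -0.0]
contact_force: [-0.4, -0.6, 0.8]
gripper_width: 0.598
grasp_force: 0.0
```

```bash
python3 - <<'E'
from bench import telemetry,imaging
from h import *
st(telemetry.observe())
s=imaging.snapshot("side");t=imaging.snapshot("top");pickle.dump((s,t),open("f1.pkl","wb"))
s0=pickle.load(open("f0.pkl","rb"));r5=pickle.load(open("r5.pkl","rb"))
print("rule side",rule(s,(308,190,358,260)))
for n,b in(("heel",(308,246,322,257)),("nose",(346,192,358,206))):
    x0,y0,x1,y1=b; c=lambda k:cv2.cvtColor(k["frame"][y0:y1,x0:x1],cv2.COLOR_RGB2GRAY).astype(np.float32)
    for k,v in(("f0",s0),("r5",r5)):print(n,k,cv2.phaseCorrelate(c(v),c(s)))
    print(c(s).astype(int))
try: print("rule top",rule(t,(305,185,355,240)))
except Exception as e: print("top hidden")
E
```

```text
yaw -135.21 A 0.1975 L -0.4381 Faxial 0.7 Flat -0.1 F [-0.4 -0.6  0.8] p [ 0.4488 -0.1718  0.3417] Tz [-0.04  0.04 -0.03]
rule side (array([ 0.5588, -0.0654]), np.float32(44.8), array([0.1571, 0.0265]))
heel f0 ((0.2984910292574865, -0.3138779025118499), 1.198461233245002)
heel r5 ((0.5835212113132817, -0.28855567812925553), 0.9794570565223694)
[[164 150 152 150 147 131 126 154 162 157 136 109 110 165]
 [177 153 151 151 143 156 170 154 142 167 176 158 149 171]
 [189 163 151 152 129 158 174 175 173 173 173 167 159 165]
 [168 169 154 154 127 122 151 159 171 173 173 154 134 131]
 [105 165 157 153 129 106 100 112 148 160 171 177 180 124]
 [ 96 177 169 156 126 107 122 120 109 109 147 163 163 114]
 [149 186 178 147 109 111 140 155 136 104 100 110 100  91]
 [180 189 186 129 115 133 152 148 106  94  99 109  97 121]
 [188 188 190 157 152 157 159 120  90 107 131 145 148 183]
 [188 188 190 181 156 158 163 135 138 155 184 192 191 190]
 [190 181 182 185 161 168 179 189 190 191 190 189 189 190]]
nose f0 ((-0.014913133661663913, 1.1835130462705843), 0.5923393686612447)
nose r5 ((0.18164967424254286, 1.002409498382697), 0.6301890863312616)
[[145 166 189 193 196 156 109  85  80 139 157 151]
 [192 191 191 192 194 199 161 138 124 146 177 164]
 [192 193 195 196 185 180 184 195 190 163 188 180]
 [196 184 177 180 147 131 121 182 196 195 196 185]
 [177 137  98 102 130 159 124 166 192 197 185 178]
 [104 107 100 101 139 156 156 125 181 189 137  97]
 [109 107  98 109 115 120 117  82 162 158  92  66]
 [102  97 106 154 157 111  80  74 112 139  89  65]
 [ 84  87 139 163 156 100  78  81  75 114 135 136]
 [ 93 119 156 162 112  86  90  90  79 111 189 200]
 [115 155 165 140  94  87  95  94  84  74 166 195]
 [157 162 156 112  83  84  91  98  91  78 109 184]
 [159 158 123  94 101 100  89  94  93  83  71 166]
 [162 137  97 105 136 132  97  90  98  91  77 109]]
rule top (array([ 0.5543, -0.068 ]), np.float32(44.7), array([0.1572, 0.026 ]))
```

```bash
python3 -c "
from bench import workorder
print(workorder.hand_in())"
```

```text
the job is handed in; nothing more can be done
None
```

The frame is out of square: red reads about 42 mm and blue about 32 mm, so I left the rule in the longer red diagonal, let go and handed in. The final seating of heel and nose rests on the forces before release and a check of the rule's position to about 2 mm, not a close look at the corners.

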